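Slide two checked phones to the end of the tipping tray

ROBOT

A 6-joint arm with a two-finger parallel gripper is mounted at the origin on the work surface. World frame = base frame: x ahead of the robot, y to its left, z up, the work surface at z = 0. Lengths are in m, angles in rad, forces in N, time in s.
With the tool pointing down it reaches from about 0.275 to 1 m from the base axis. Payload 8.4 kg.
Tool frame: the origin (TCP) lies on the centre line of the jaws, within the pads' length; the fingertips stand 17 mm ahead of it and the grasp point (between the pads) lies 2 mm behind it (bot.tcp_to_tips is the y of the fingertips in the tool frame, in m); y points along the fingers, z is the direction in which the jaws open and shut, and the axes are right-handed (so a half turn about y gives the same grasp; the last joint's range is limited). The gripper opens to 85 mm and grips with 20 to 120 N. Pads are 22 mm wide; open, the fingers measure 114 mm over their backs; the gripper's body (76 mm by 85 mm) begins 54 mm behind the grasp point. The pads swing forward as they close: fully open they stand 13 mm farther back than shut.
Start: joints at [1.325, 0.353, 1.633, -0, 1.155, -0.002], TCP at [0.151, 0.607, 0.228] pointing down, gripper open.
Joint ranges: [-2.63, 2.63], [-0.92, 2.1], [0.06, 2.66], [-1.3, 4.44], [0, 2.69], [-3.02, 3.02]. Speed limits (rad/s): [2.22, 2.22, 2.79, 3.14, 3.14, 3.14].

INTERFACE

Orientations are given as a unit quaternion [x, y, z, w].
In Python, from workcell import bot, hand, kinematics, get_obs, vision, hand_in gives the robot as it stands. The module is installed in compiled form; this text tells all that it offers. Calls block until the motion is done:
- bot.reach(position, orientation): joint-space move of the TCP to a pose.
- bot.servo_line(position, ori=None, velocity=0.15): straight line of the TCP; ori=None keeps the orientation; velocity is the mean speed in m/s.
- bot.goto_joints(angles): joint-space move.
- hand.move_gripper(opening, strength=None): finger opening in m; strength is the grip in N (None keeps the last); returns when the fingers have stopped.
- bot.dwell(seconds).
- kinematics.solve_ik(position, orientation): joint angles nearest the present ones, or None.
- get_obs(): the state.
- vision.read_camera(name): name is "scene" or "top" or "wrist"; returns a dict with "frame" (400x640x3 uint8, red, green, blue), "intrinsics" (3x3 intrinsics, pixels), "view" (4x4, takes a point from world to camera coordinates). Camera axes: x right, y down, z forward; pixel columns grow to the right and rows downward; lengths in m; the calibration is good to about 2 mm. The wrist camera is an equidistant fisheye: a pixel r from the principal point sees the ray r / f radians off the axis. A picture is of the moment at which its call begins. There is no depth.
A pose or a line that the arm cannot do raises bot.IKError and nothing moves.
- hand_in(): hands the job in, once; it reports no verdict.
The state is a dict: "time_s": time; "joint_pos": joint angles; "joint_vel": joint speeds; "joint_efforts": joint torques, N m; "position": TCP position; "orientation": TCP orientation; "wrist_force": force on the tool from outside, world axes, zero at the start; "ft_torque": the same for the moment, N m; "gripper_width": finger opening in m.
Only numpy, scipy, OpenCV 4.12 (cv2) and the standard library are available. Lean on these libraries where they do the work, as an engineer would, in place of code of your own. Each camera call takes 0.05 s, during which the arm holds its last target. There are 200 camera calls.

TASK

Take the suction lifter out of the free end of the tipping tray and stand it upright in the shallow tool tray. Slowly press the lip at that end down until the tray sits firmly on its stop, wait until both phones have glided to the end wall, then press the other lip until the tray is fully home. Press lightly, at most about 20 newtons, do not touch the phones and leave everything else in place.

Things in the scene. Friction and masses are not known exactly. Their poses are not given: they have to be found in the camera images.
- stand: Tipping tray unit, fixed to the bench: grey base plate 250 x 212 x 10 mm, two upright cheeks (202 mm over their outer faces, 102 mm tall; clamp knobs 226 mm over all) carrying an open aluminium tray on a level pivot. Origin: centre of the base's underside. x points to the low end (the end to tip down), y along the pivot, z up. Pressing or knocking the unit with more than 25 N bends it.
- pivot (a point): On the pivot axis (along y of stand), at (0, 0, 88) mm in stand. The hinge has friction: the tray stays at any angle where it is left; a lip yields to about 2 to 5 N. Pressed with 7 to 15 N at the end of its stroke the tray sits firmly on the stop (low end) or on the rear rests (level).
- floor (a point): Centre of the tray's floor top, moves with the tray; at home at (0, 0, 81) mm in stand, axes as there. Tray inside: 240 mm in x (-120 to +120), 166 mm in y; walls 18 mm high above the floor, 3 mm thick. From the top of each end wall a flat thumb lip 90 mm wide, 3 mm thick, sticks out to x = +-153 mm.
- stop_foot (a point): Foot of the rubber-capped stop screw, on the base plate under the tray, at (85, 0, 10) mm in stand. The screw's height is set by hand and is NOT measured: it stops the tray somewhere between 17 and 29 degrees (0.29 to 0.51 rad) of tilt and has to be felt. Stop and rear rests have rubber buffers that give about 1 mm at the lip per 5 to 9 N.
- stop_cap (a joint): Compression of the stop's rubber buffer, m: 0 while the tray does not bear on the stop, about 0.3 mm when the tray rests on it, up to 6 mm; too small to be read well through the noise.
- tray (a joint): Tilt of the tray, rad: 0 is home (level, on the rear rests), grows as the low end (+x of stand) goes down.
- tip_lip (a point): Middle of the top face of the low-end thumb lip (black rubber pad), moves with the tray; the lip runs 15 mm farther out and 15 mm in to the wall. At home at (138, 0, 99) mm in stand: 138 mm out from the pivot and 11 mm above it. Its axes are those of stand at home, turning with the tray; x points outwards.
- home_lip (a point): Middle of the top face of the opposite thumb lip, same shape; at home at (-138, 0, 99) mm in stand. Axes as tip_lip (x points to the low end). Pressing it down brings a tipped tray home.
- phone_left: Dark phone 148 x 71 x 8.5 mm, about 0.18 kg, screen up in the tray, long side along the tray, on the +y side. Origin: centre of the underside; x along its length. Starts 80 to 95 mm short of the low end wall; against it its origin is at x = -92 mm in tip_lip. Slides from 9 to 16 degrees of tilt on (hidden friction); tipping at up to 0.25 rad/s lets it glide gently, below 0.6 m/s.
- lifter: Black suction lifter standing in the tray's free low end, in the phones' way: cup 44 mm diameter, stem 14 mm, cross bar on top 46 (its x) x 14 (its y) x 16 mm, bar centre 42 mm above the underside, 50 mm tall, 60 g. Origin: centre of the underside. The cup does not stick. Grip it across the bar's 14 mm.
- tool_tray: Shallow open grey plastic tray without dividers, fixed, 160 (x) x 130 (y) x 22 mm, walls and floor 4 mm; left or right of the tipping tray. Origin: centre of the underside. A screwdriver lies in it along x at about y = -40 mm; the +y side is free: the lifter fits at x = 0, y = +20 mm.
- phone_right: The same kind of phone on the -y side of the tray.
- organiser: Bystander on the other side: grey box of the same outline, 24 mm high, divided in six compartments with small parts. Fixed.
- screwdriver: Bystander, loose: precision screwdriver 135 mm long lying in the tool tray.
- loupe: Bystander, loose: black eye loupe, 42 mm diameter, 36 mm tall. Origin: centre of the underside.
- dropper: Bystander, loose: amber bottle, 36 mm diameter, 75 mm tall. Origin: centre of the underside.
- row_phone_1: Bystander, loose: phone of the finished row lying on the bench beyond the tipping tray, 148 x 71 x 8.5 mm. Origin: centre of the underside.
- row_phone_2: Bystander, loose: as row_phone_1.
- row_phone_3: Bystander, loose: as row_phone_1.
Mind the look-alikes: they are no part of the job. What is shaped like the lifter but purple is not meant. What is shaped like the phone_left but blue or purple is not meant.

How it is judged:
By the outcome, as a careful person would: the job done as asked, in the order asked, and still so for the second after the job is handed in, with the robot touching nothing.
It also fails if it takes over 72 s, if anything falls off the work surface, if the arm or the gripper's body presses on something with over 40 N, if the wrist force passes 120 N, or if a joint passes its speed limit or range.

## Working session

There is one attempt and no reset: what is moved stays moved. The work goes in short steps, each a Python script; the robot and the scene stay as the last script left them, time stands still between calls to the robot, and variables do not carry over. Pictures are saved under pics/ and viewed, about 8 in all and at most 12, crops included, and the job is handed in when it is done.

```bash
mkdir -p pics
python3 - <<'E'
from workcell import bot, hand, kinematics, get_obs, vision
import cv2,numpy as np,pickle
d={}
for n in("scene","top"):
    c=vision.read_camera(n); d[n]=c
    cv2.imwrite(f"pics/{n}0.png",cv2.resize(c["frame"][:,:,::-1],(800,500)))
    print(n,np.round(c["intrinsics"],1).tolist(),np.round(c["view"],3).tolist())
pickle.dump(d,open("c0.pkl","wb"))
o=get_obs();print(o["time_s"],o["orientation"],o["wrist_force"],bot.tcp_to_tips)
E
```

```text
scene [[380.8, 0.0, 320.2], [0.0, 380.8, 197.9], [0.0, 0.0, 1.0]] [[0.693, 0.721, 0.01, -0.34], [0.565, -0.534, -0.629, -0.219], [-0.448, 0.442, -0.777, 1.223], [0.0, 0.0, 0.0, 1.0]]
top [[400.2, 0.0, 322.8], [0.0, 400.2, 198.5], [0.0, 0.0, 1.0]] [[0.044, -0.999, 0.003, -0.044], [-0.976, -0.044, -0.213, 0.491], [0.213, 0.006, -0.977, 1.044], [0.0, 0.0, 0.0, 1.0]]
0.1 [ 0.70228433 -0.08602701  0.08592545 -0.70143631] [1.02266173 0.56741538 0.08059765] 0.017
```

View pics/top0.png

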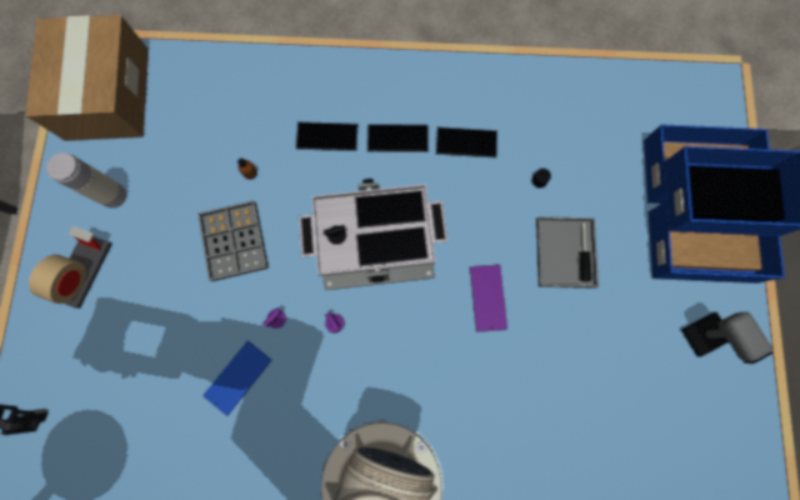

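View pics/scene0.png

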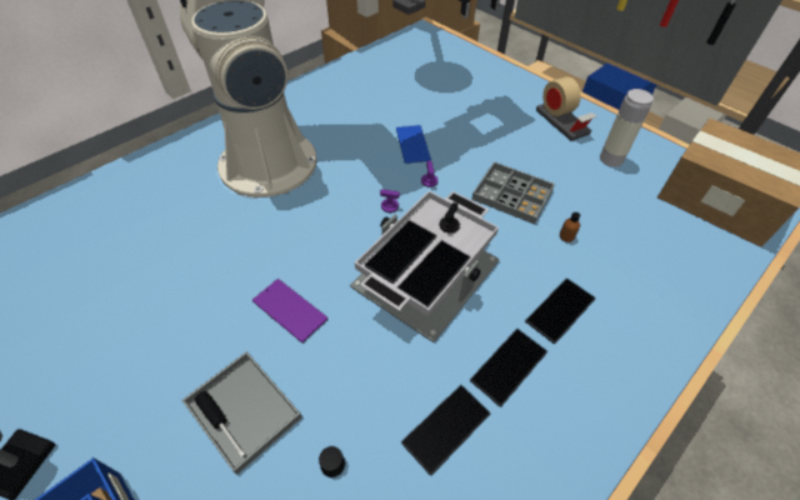

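The top view (800x500) shows the tipping tray at about (375,230), with its free end on the left (world +y). Three things are lifter-shaped:
- the black one at (337,235), in the tray
- a purple one at (275,318), on the bench
- a purple one at (335,322), on the bench

Only the black one in the free end fits. The tool tray is at (567,252) and the organiser at (234,240). Next I'll confirm the lifter in an enlarged crop and measure.

```bash
cat > h.py <<'E'
import cv2,numpy as np
def ray(c,uv):
    V=np.array(c["view"]);K=np.array(c["intrinsics"]);R=V[:3,:3]
    d=R.T@np.linalg.solve(K,[uv[0],uv[1],1.]);return -R.T@V[:3,3],d
def onz(c,uv,z):
    o,d=ray(c,uv);return o+d*(z-o[2])/d[2]
def tri(c1,u1,c2,u2):
    A=np.zeros((3,3));b=np.zeros(3);rs=[ray(c1,u1),ray(c2,u2)]
    for o,d in rs:
        d=d/np.linalg.norm(d);P=np.eye(3)-np.outer(d,d);A+=P;b+=P@o
    p=np.linalg.solve(A,b)
    return p,[np.linalg.norm(np.cross(p-o,d))/np.linalg.norm(d) for o,d in rs]
def proj(c,p):
    V=np.array(c["view"]);q=V[:3,:3]@p+V[:3,3];q=np.array(c["intrinsics"])@q;return q[:2]/q[2]
E
python3 - <<'E'
import pickle,cv2,numpy as np
from h import *
d=pickle.load(open("c0.pkl","rb"));t=d["top"];s=d["scene"]
a=t["frame"][135:240,150:370];b=s["frame"][140:280,270:410]
A=cv2.resize(a,None,fx=3.6,fy=3.6,interpolation=cv2.INTER_CUBIC)
cv2.imwrite("pics/cropA.png",A[:,:,::-1])
B=cv2.resize(b,None,fx=4.2,fy=4.2,interpolation=cv2.INTER_CUBIC)
cv2.imwrite("pics/cropB.png",B[:,:,::-1])
f=t["frame"].astype(int);hsv=cv2.cvtColor(t["frame"],cv2.COLOR_RGB2HSV)
# tray: light unsaturated; tool tray: grey
for name,roi,lo,hi in(("tray",(140,235,235,365),150,256),("tool",(165,240,420,490),70,150)):
    y0,y1,x0,x1=roi
    m=((hsv[...,1]<45)&(hsv[...,2]>=lo)&(hsv[...,2]<hi)).astype(np.uint8)
    mm=np.zeros_like(m);mm[y0:y1,x0:x1]=m[y0:y1,x0:x1]
    cs,_=cv2.findContours(mm,cv2.RETR_EXTERNAL,cv2.CHAIN_APPROX_NONE);c=max(cs,key=cv2.contourArea)
    z=.099 if name=="tray" else .022
    w=np.array([onz(t,p[0],z)[:2] for p in c],np.float32)
    print(name,cv2.contourArea(c),cv2.minAreaRect(c),cv2.minAreaRect(w))
E
```

```text
tray 2031.5 ((300.3246765136719, 184.33424377441406), (58.93753433227539, 112.16975402832031), 83.9909896850586) ((0.5190150141716003, 0.0387037917971611), (0.160478413105011, 0.29626142978668213), 8.705648422241211)
tool 2358.0 ((453.5, 201.5), (55.0, 47.0), 90.0) ((0.5081896185874939, -0.3894156813621521), (0.15837392210960388, 0.129502072930336), 1.1191335916519165)
```

View pics/cropA.png

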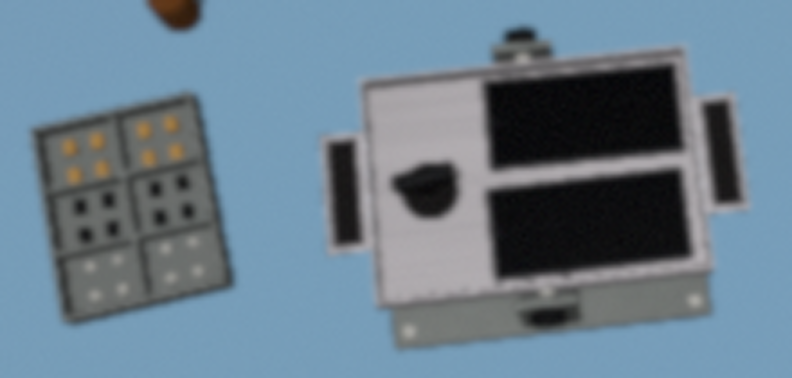

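View pics/cropB.png

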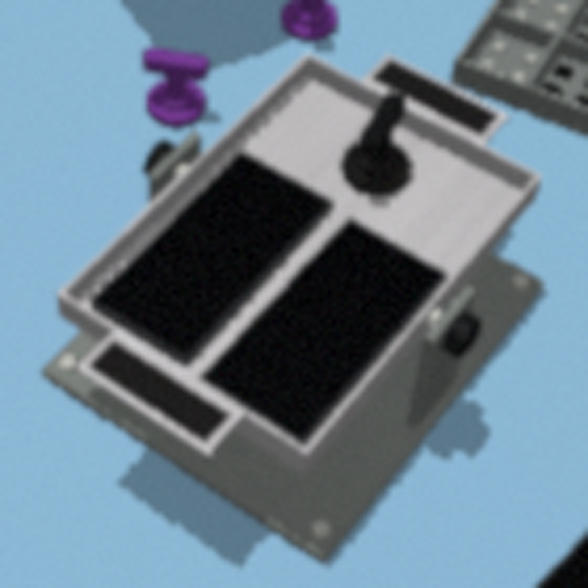

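The crop confirms it: the lifter is the black one, its cup at about (430,190) in crop A and its bar running roughly (395,185) to (458,170). The purple pair stand on the bench. Now the corners, then a close wrist view.

```bash
cat >> h.py <<'E'
from scipy.spatial.transform import Rotation as Ro
def quat(a):  # tool down, jaw axis z at angle a in world xy
    y=np.array([0,0,-1.]);z=np.array([np.cos(a),np.sin(a),0]);x=np.cross(y,z)
    return Ro.from_matrix(np.c_[x,y,z]).as_quat()
E
python3 - <<'E'
import pickle,cv2,numpy as np
from h import *
from workcell import bot, hand, kinematics, get_obs, vision
d=pickle.load(open("c0.pkl","rb"));t=d["top"];s=d["scene"]
T=[np.array(p)/3.6+[150,135]-.36 for p in((362,80),(685,48),(712,268),(380,305))]
S=[np.array(p)/4.2+[270,140]-.38 for p in((540,182),(306,450),(60,298),(310,58))]
P=[]
for a,b in zip(T,S):
    p,e=tri(t,a,s,b);P.append(onz(t,a,.099));print(np.round(p,4),np.round(e,4),np.round(P[-1],4),np.round(onz(s,b,.099),4))
P=np.array(P);print("centre",P.mean(0),"sides",[np.linalg.norm(P[i]-P[i-1]) for i in range(4)])
print("start jaw",Ro.from_quat(get_obs()["orientation"]).as_matrix()[:,2])
for a in(0,np.pi):
    q=kinematics.solve_ik([.5,.06,.36],quat(a));print(a,q)
    if q is not None: qq=q if a==0 or abs(q[5])<abs(qq[5]) else qq
bot.goto_joints(qq)
c=vision.read_camera("wrist");t2=vision.read_camera("top");s2=vision.read_camera("scene")
pickle.dump(dict(wrist=c,top=t2,scene=s2),open("c1.pkl","wb"))
cv2.imwrite("pics/w1.png",cv2.resize(c["frame"][:,:,::-1],(800,500)))
print(np.round(c["intrinsics"],1).tolist(),np.round(c["view"],3).tolist(),get_obs()["time_s"],get_obs()["joint_pos"])
E
```

```text
[0.5899 0.1781 0.0914] [0.0004 0.0004] [0.5877 0.1769 0.099 ] [0.593  0.1715 0.099 ]
[ 0.625  -0.0626  0.0952] [0.0001 0.0001] [ 0.6236 -0.0626  0.099 ] [ 0.6266 -0.0644  0.099 ]
[ 0.458  -0.0891  0.0914] [0.0008 0.0008] [ 0.4569 -0.088   0.099 ] [ 0.4623 -0.0931  0.099 ]
[0.4207 0.1518 0.0922] [0.0008 0.0008] [0.4191 0.15   0.099 ] [0.4256 0.1472 0.099 ]
centre [0.52183572 0.04406877 0.099     ] sides [np.float64(0.17068133423544166), np.float64(0.24215270990731305), np.float64(0.16863279252384616), np.float64(0.2409099966677716)]
start jaw [ 0.24137313  0.97043163 -0.00120784]
0 [ 1.16450291e-01  5.40187305e-02  1.71621759e+00 -4.44089210e-16
  1.37135633e+00  1.16450291e-01]
3.141592653589793 None
[[309.7, 0.0, 323.6], [0.0, 309.7, 197.9], [0.0, 0.0, 1.0]] [[1.0, 0.002, -0.001, -0.499], [0.002, -0.953, 0.301, -0.022], [-0.0, -0.301, -0.953, 0.524], [0.0, 0.0, 0.0, 1.0]] 2.6083 [1.17555766e-01 5.43785306e-02 1.71623598e+00 7.55432672e-05
 1.37128766e+00 1.16432091e-01]
```

View pics/w1.png

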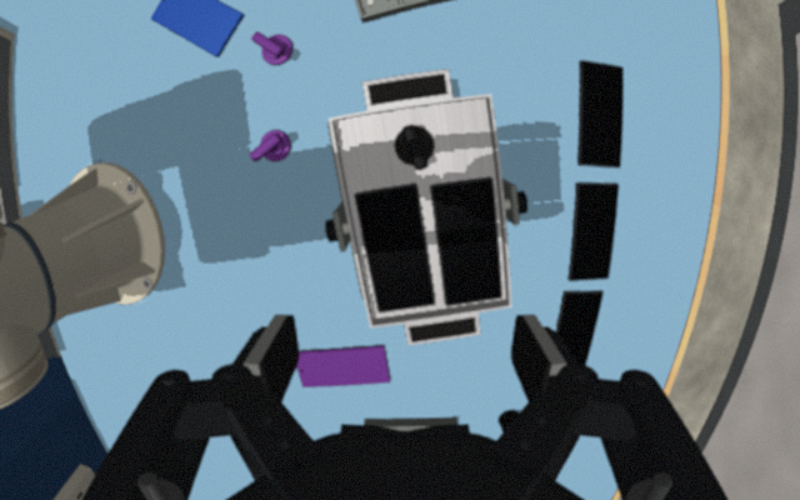

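The wrist view shows the rim corners at about (330,119), (493,96), (509,304) and (372,325), and the lifter at (414,147). I'll refine these with the fisheye model and enlarge the lifter with the shadows lifted to see the bar's direction.

```bash
cat >> h.py <<'E'
def fray(c,uv):
    V=np.array(c["view"]);K=np.array(c["intrinsics"]);R=V[:3,:3]
    v=(np.array(uv,float)-K[:2,2])/K[0,0];r=np.linalg.norm(v)+1e-12
    return -R.T@V[:3,3],R.T@np.array([*(v/r*np.sin(r)),np.cos(r)])
def fonz(c,uv,z):
    o,d=fray(c,uv);return o+d*(z-o[2])/d[2]
E
python3 - <<'E'
import pickle,cv2,numpy as np
from h import *
d=pickle.load(open("c1.pkl","rb"));c=d["wrist"];t=pickle.load(open("c0.pkl","rb"))["top"]
print("cam",fray(c,(0,0))[0])
P=np.array([fonz(c,np.array(p)/1.25-.1,.099) for p in((330,119),(493,96),(509,304),(372,325))])
print(np.round(P,4).tolist(),P.mean(0),[np.linalg.norm(P[i]-P[i-1]).round(4) for i in range(4)])
e=(P[0]+P[1]-P[2]-P[3])[:2];print("yaw x",np.degrees(np.arctan2(e[1],e[0])))
e=(P[0]+P[3]-P[2]-P[1])[:2];print("yaw y",np.degrees(np.arctan2(e[1],e[0])))
g=cv2.cvtColor(c["frame"],cv2.COLOR_RGB2GRAY)
# lips pads
for n,(y0,y1,x0,x1),z in(("tip",(58,84,290,364),.099),("home",(250,276,322,388),.099),("ph",(143,250,280,350),.0895),("ph2",(140,246,343,408),.0895),("lifter",(94,138,308,354),.11)):
    m=np.zeros_like(g);m[y0:y1,x0:x1]=(g[y0:y1,x0:x1]<75)
    k,_=cv2.findContours(m,cv2.RETR_EXTERNAL,cv2.CHAIN_APPROX_NONE);k=max(k,key=cv2.contourArea)
    w=np.array([fonz(c,p[0],z)[:2] for p in k],np.float32);print(n,cv2.minAreaRect(k)[0],cv2.minAreaRect(w))
def gam(x,f):
    x=cv2.resize(x,None,fx=f,fy=f,interpolation=cv2.INTER_CUBIC).astype(float)
    return (255*np.clip(x/110,0,1)**.55).astype(np.uint8)[:,:,::-1]
w=gam(c["frame"][90:140,305:359],7.4);q=gam(t["frame"][170:205,250:290],10);q=q[:w.shape[0],:]
H=max(w.shape[0],q.shape[0]);im=np.zeros((H,800,3),np.uint8);im[:w.shape[0],:w.shape[1]]=w;im[:q.shape[0],400:400+q.shape[1]]=q
cv2.imwrite("pics/lift.png",im)
E
```

```text
cam [0.49897858 0.13763037 0.50602765]
[[0.4208, 0.1496, 0.099], [0.5911, 0.1752, 0.099], [0.6239, -0.0617, 0.099], [0.4601, -0.0885, 0.099]] [0.52398721 0.0436319  0.099     ] [np.float64(0.2413), np.float64(0.1723), np.float64(0.2392), np.float64(0.166)]
yaw x 98.6336759265991
yaw y -171.07420063139168
tip (325.71124267578125, 70.9483642578125) ((0.5015085339546204, 0.18009281158447266), (0.07696934789419174, 0.019332345575094223), 9.069724082946777)
home (353.8006896972656, 263.5295104980469) ((0.5448487401008606, -0.0948868989944458), (0.07685907185077667, 0.018914658576250076), 9.028582572937012)
ph (315.6446228027344, 198.08242797851562) ((0.48907503485679626, 0.002239115536212921), (0.06985145807266235, 0.1452953964471817), 9.270035743713379)
ph2 (374.5740966796875, 192.47767639160156) ((0.5708028078079224, 0.01060187816619873), (0.06960303336381912, 0.14531119167804718), 8.279913902282715)
lifter (331.32476806640625, 116.14433288574219) ((0.5087152123451233, 0.12078969925642014), (0.040038105100393295, 0.03896472603082657), 66.02366638183594)
```

View pics/lift.png

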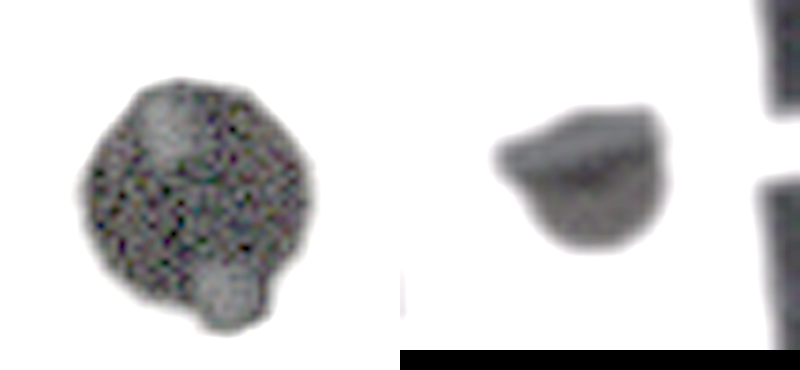

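Run:
```python
import pickle,cv2,numpy as np
from h import *
d=pickle.load(open("c1.pkl","rb"));c=d["wrist"];t=pickle.load(open("c0.pkl","rb"))["top"]
w=lambda p,z:fonz(c,np.array(p)/7.4+[305,90]-.43,z)
q=lambda p,z:onz(t,(np.array(p)-[400,0])/10+[250,170]-.45,z)
print("cup",w((196,192),.088))
for z in(.123,.131):
  a,b=w((170,125),z),w((230,295),z);print("wrist bar",(a+b)/2,np.linalg.norm(a-b),np.degrees(np.arctan2(*(a-b)[1::-1])))
a,b=q((498,155),.123),q((655,132),.123);print("top bar",(a+b)/2,np.linalg.norm(a-b),np.degrees(np.arctan2(*(a-b)[1::-1])))
b=q((620,190),.085);print("top cup",b)
```

```text
cup [0.50876265 0.12079137 0.088     ]
wrist bar [0.50865165 0.11916783 0.123     ] 0.030172172875350286 109.53403932499836
wrist bar [0.50844962 0.11955344 0.131     ] 0.02954199021133851 109.53403932499842
top bar [0.5091292  0.12221605 0.123     ] 0.040773988210162315 101.20171525207198
top cup [0.5063512  0.11543701 0.085     ]
```

Lifter at about (0.5087, 0.1205), bar yaw about 105°. Stand centre about (0.523, 0.043), yaw 99° (lips measured 278 mm apart, should be 276). Tool tray 158x129.5 mm, as given. Now the grasp.

Run:
```python
from h import *
from workcell import bot, hand, kinematics, get_obs, vision
import cv2,pickle
a=np.radians(15.5);q=quat(a)
hand.move_gripper(.05,25)
bot.reach([.5087,.1205,.20],q)
bot.servo_line([.5087,.1205,.1215],velocity=.08)
print(get_obs()["wrist_force"])
hand.move_gripper(0,25)
o=get_obs();print("w",o["gripper_width"],o["wrist_force"],o["time_s"])
bot.servo_line([.5087,.1205,.23],velocity=.08)
o=get_obs();print("w",o["gripper_width"],o["wrist_force"],o["time_s"])
c=vision.read_camera("scene");pickle.dump(c,open("c2.pkl","wb"))
w=vision.read_camera("wrist")["frame"]
im=np.hstack([cv2.resize(c["frame"],None,fx=.9,fy=.9)[:,120:520],cv2.resize(w,None,fx=.9,fy=.9)[:,90:490]])
cv2.imwrite("pics/grasp.png",im[:,:,::-1])
```

```text
[-0.41600047 -0.65274787  0.10800258]
w 0.013011095266936546 [-0.05937581 -0.52331951  3.65966564] 5.325
w 0.012923077892937288 [-0.30556135  0.61895881 -0.9620095 ] 6.8333
```

View pics/grasp.png

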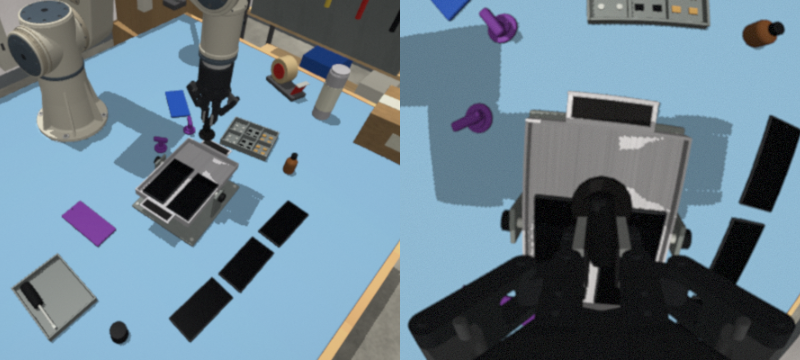

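Lifter held (width 13 mm, weight felt). Placing it.

Run:
```python
from h import *
from workcell import bot, hand, kinematics, get_obs, vision
import cv2,pickle
q=quat(0.0);X,Y=.508,-.368
bot.reach([X,Y,.16],q)
bot.servo_line([X,Y,.055],velocity=.08)
bot.dwell(.3);f0=get_obs()["wrist_force"][2];z=.055
while z>.0415:
    z-=.0015;bot.servo_line([X,Y,z],velocity=.02);f=get_obs()["wrist_force"][2]-f0
    if f>2: break
print("z",z,f)
hand.move_gripper(.05);bot.servo_line([X,Y,.16],velocity=.12)
print(get_obs()["time_s"])
bot.reach([.42,-.12,.30],quat(np.radians(99-90)))
d={n:vision.read_camera(n) for n in("top","scene")};pickle.dump(d,open("c3.pkl","wb"))
a=cv2.resize(d["top"]["frame"][130:250,230:490],None,fx=3,fy=3,interpolation=cv2.INTER_CUBIC)[:, :800]
b=cv2.resize(d["scene"]["frame"][120:390,120:420],None,fx=1.4,fy=1.4,interpolation=cv2.INTER_CUBIC)
im=np.zeros((600,800,3),np.uint8);im[:360,:780]=a;cv2.imwrite("pics/placed.png",a[:,:,::-1])
cv2.imwrite("pics/placed_s.png",cv2.resize(b,None,fx=1.4,fy=1.4)[:,:,::-1])
```

```text
z 0.04449999999999999 4.342387921853991
13.7917
```

View pics/placed_s.png

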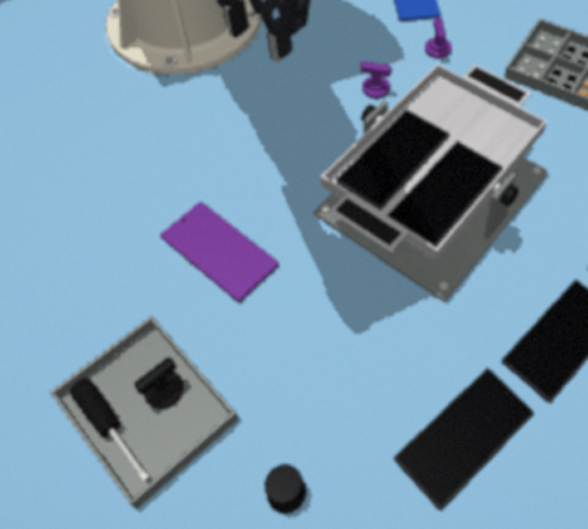

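The lifter stands upright in the tool tray's free half and the screwdriver is untouched. Next I press the tip lip, turning the tool about the pivot with the tray so the fingertips don't slide.

```bash
cat >> h.py <<'E'
C=np.array([.5227,.0431,0]);YAW=np.radians(99.0)
def pose(side,th,h=0.,off=.139):
    Rs=Ro.from_euler('z',YAW);Rt=Rs*Ro.from_euler('y',th)
    tip=C+[0,0,.088]+Rt.apply([side*off,0,.011+h])
    R0=Ro.from_quat(quat(YAW-np.pi/2))           # tool down, jaws along stand y
    R=Rs*Ro.from_euler('y',th)*Rs.inv()*R0
    return tip-R.apply([0,.017,0]),R.as_quat(),R.apply([0,-1.,0])
def press(bot,get_obs,side,th0,th1,stop,v=.012,step=.006,fine=None):
    sg=np.sign(th1-th0);th=th0;log=[];p,q,n=pose(side,th0);bot.servo_line(p,q,velocity=.03);bot.dwell(.2)
    f0=np.array(get_obs()["wrist_force"]);over=0
    while sg*(th1-th)>0:
        th+=sg*(.004 if fine is not None and sg*(th-fine)>0 else step)
        p,q,n=pose(side,th);bot.servo_line(p,q,velocity=v)
        o=get_obs();f=(np.array(o["wrist_force"])-f0)@n;log.append((round(th,4),round(f,1)))
        if f>stop: break
    return th,log,f0,n
E
python3 - <<'E'
from h import *
from workcell import bot, hand, kinematics, get_obs, vision
import pickle
for s,t,h in((1,-.05,.08),(1,-.05,0),(1,.3,0),(1,.54,0),(-1,.54,.04),(-1,.3,0),(-1,-.03,0)):
    p,q,n=pose(s,t,h);j=kinematics.solve_ik(p,q);print(s,t,h,np.round(p,3),None if j is None else np.round(j,2))
hand.move_gripper(0)
p,q,n=pose(1,-.05,.08);bot.reach(p,q)
th,log,f0,n=press(bot,get_obs,1,-.05,.56,9.0,fine=.27)
print(get_obs()["time_s"],th,log)
pickle.dump((th,f0),open("th.pkl","wb"))
E
```

```text
1 -0.05 0.08 [0.502 0.175 0.203] [0.3  0.23 1.86 0.06 1.04 0.11]
1 -0.05 0 [0.501 0.179 0.123] [0.31 0.34 1.93 0.06 0.87 0.11]
1 0.3 0 [0.501 0.182 0.074] [ 0.53  0.47  1.9  -0.36  0.91  0.61]
1 0.54 0 [0.502 0.175 0.041] [ 0.63  0.61  1.85 -0.56  1.02  0.86]
-1 0.54 0.04 [ 0.536 -0.04   0.218] [ 0.26  0.27  1.9  -0.61  1.11  0.41]
-1 0.3 0 [ 0.542 -0.08   0.156] [ 0.04  0.31  1.92 -0.38  0.91  0.12]
-1 -0.03 0 [ 0.545 -0.095  0.112] [-0.19  0.39  1.88  0.04  0.88 -0.37]
51.3 0.5620000000000004 [(np.float64(-0.044), np.float64(1.6)), (np.float64(-0.038), np.float64(1.2)), (np.float64(-0.032), np.float64(0.2)), (np.float64(-0.026), np.float64(0.3)), (np.float64(-0.02), np.float64(0.7)), (np.float64(-0.014), np.float64(1.5)), (np.float64(-0.008), np.float64(1.7)), (np.float64(-0.002), np.float64(1.0)), (np.float64(0.004), np.float64(0.7)), (np.float64(0.01), np.float64(1.7)), (np.float64(0.016), np.float64(0.3)), (np.float64(0.022), np.float64(1.3)), (np.float64(0.028), np.float64(0.6)), (np.float64(0.034), np.float64(1.4)), (np.float64(0.04), np.float64(0.6)), (np.float64(0.046), np.f
[... 3472 characters left out ...]
, np.float64(1.1)), (np.float64(0.494), np.float64(1.2)), (np.float64(0.498), np.float64(2.1)), (np.float64(0.502), np.float64(1.8)), (np.float64(0.506), np.float64(1.8)), (np.float64(0.51), np.float64(1.8)), (np.float64(0.514), np.float64(1.5)), (np.float64(0.518), np.float64(1.2)), (np.float64(0.522), np.float64(3.2)), (np.float64(0.526), np.float64(1.4)), (np.float64(0.53), np.float64(2.7)), (np.float64(0.534), np.float64(2.3)), (np.float64(0.538), np.float64(1.6)), (np.float64(0.542), np.float64(1.4)), (np.float64(0.546), np.float64(1.8)), (np.float64(0.55), np.float64(2.0)), (np.float64(0.554), np.float64(1.8)), (np.float64(0.558), np.float64(1.9)), (np.float64(0.562), np.float64(2.0))]
```

The clock is at 51 s, so time is now tight. Contact came late (at a nominal 0.15 rad), so either the tray was already tilted by the grasp or the tips are shorter than I assumed. The stored pictures can tell me which without using robot time.

Run:
```python
from h import *
import pickle
from workcell import get_obs
o=get_obs();print(o["gripper_width"],o["position"],pose(1,.562)[0],o["time_s"])
for f in("c0","c3"):
    d=pickle.load(open(f+".pkl","rb"));t,s=d["top"],d["scene"]
    for name,p in(("tip",[.5011,.179,.095]),("home",[.544,-.0935,.1])):
        ctr=[]
        for c in(t,s):
            u=proj(c,np.array(p));x,y=np.round(u).astype(int)
            g=cv2.cvtColor(c["frame"],cv2.COLOR_RGB2GRAY);r=22;x0,y0=x-r,y-r
            m=(g[y0:y+r,x0:x+r]<75).astype(np.uint8)
            n,l,st,ce=cv2.connectedComponentsWithStats(m)
            k=[(np.linalg.norm(ce[i]-r),i) for i in range(1,n) if 30<st[i,4]<700]
            i=min(k)[1];ctr.append(ce[i]+[x0,y0]);print(f,name,st[i,4],ctr[-1].round(1),end=' ')
        P,e=tri(t,ctr[0],s,ctr[1]);print(P.round(4),np.round(e,4))
```

```text
0.0003164257114591761 [0.50196822 0.17401033 0.03756992] [0.50196599 0.17400938 0.03762308] 51.3
c0 tip 178 [245.3 188.4] c0 tip 363 [365.  170.6] [0.498  0.1768 0.0725] [0.0136 0.0136]
c0 home 173 [350.1 176.9] c0 home 234 [307.8 232.9] [ 0.5452 -0.0928  0.0946] [0.0003 0.0003]
c3 tip 179 [245.3 188.5] c3 tip 138 [373.3 162.8] [0.501  0.1835 0.0941] [0.0002 0.0002]
c3 home 44 [363.2 185.7] c3 home 270 [307.4 232.6] [ 0.5343 -0.1114  0.097 ] [0.0204 0.0204]
```

Run:
```python
from h import *
import pickle
from workcell import get_obs,vision
d={n:vision.read_camera(n) for n in("scene","top","wrist")};pickle.dump(d,open("c4.pkl","wb"))
a=cv2.resize(d["scene"]["frame"][110:290,260:440],(420,420),interpolation=cv2.INTER_CUBIC)
b=cv2.resize(d["wrist"]["frame"][:,140:520],(380,400))
im=np.zeros((420,800,3),np.uint8);im[:,:420]=a;im[:400,420:]=b
cv2.imwrite("pics/tip.png",im[:,:,::-1])
```

```text
(no output)
```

View pics/tip.png

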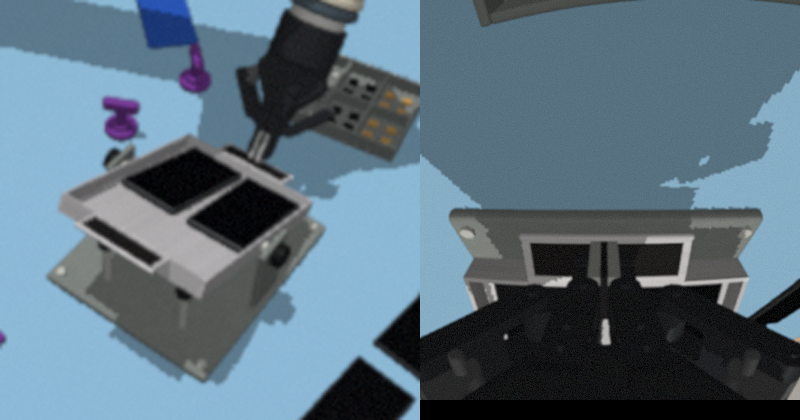

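The phones are already at the low end wall and the fingertips sit on the lip. I'll keep pressing to find the stop.

Run:
```python
from h import *
from workcell import bot, hand, kinematics, get_obs, vision
import pickle
c=pickle.load(open("c4.pkl","rb"))["scene"]
def hl(t): return C+[0,0,.088]+(Ro.from_euler('z',YAW)*Ro.from_euler('y',t)).apply([-.138,0,.011])
print([(t,proj(c,hl(t)).round(1).tolist()) for t in(0,.3,.35,.4,.45,.5,.55)],"seen 311.4 214.6")
th,f0=pickle.load(open("th.pkl","rb"));log=[];t0=get_obs()["time_s"]
while th<.70:
    th+=.006;p,q,n=pose(1,th);bot.servo_line(p,q,velocity=.03)
    f=(np.array(get_obs()["wrist_force"])-f0)@n;log.append((round(th,3),round(float(f),1)))
    if f>7: break
bot.dwell(.1);o=get_obs();print(log,(np.array(o["wrist_force"])-f0)@n,t0,o["time_s"])
pickle.dump((th,f0),open("th.pkl","wb"))
```

```text
[(0, [307.4, 231.6]), (0.3, [309.8, 218.5]), (0.35, [310.6, 216.0]), (0.4, [311.4, 213.4]), (0.45, [312.3, 210.7]), (0.5, [313.3, 208.0]), (0.55, [314.5, 205.3])] seen 311.4 214.6
[(np.float64(0.568), 0.9), (np.float64(0.574), 1.4), (np.float64(0.58), 2.0), (np.float64(0.586), 3.9), (np.float64(0.592), 6.2), (np.float64(0.598), 9.6)] 9.479743705058233 51.45 53.05
```

The stop is found at 9.5 N and the tray is firm on it, at a real tilt of about 0.41 rad going by the picture. A last small press, then over to the home lip.

Run:
```python
from h import *
from workcell import bot, hand, kinematics, get_obs, vision
import pickle
th,f0=pickle.load(open("th.pkl","rb"));T=lambda:round(get_obs()["time_s"],2)
p,q,n=pose(1,th+.002);bot.servo_line(p,q,velocity=.02);bot.dwell(.1)
print("press",(np.array(get_obs()["wrist_force"])-f0)@n,T())
bot.servo_line(p+n*.02,velocity=.12)
bot.servo_line(p+n*.02+[0,0,.15],velocity=.3);print(T())
H=-.018
a=pose(-1,.50,H+.06);bot.reach(a[0],a[1]);print(T())
a=pose(-1,.50,H+.012);bot.servo_line(a[0],a[1],velocity=.12);bot.dwell(.05)
f0=np.mean([get_obs()["wrist_force"]],axis=0);print(T(),f0,get_obs()["wrist_force"])
pickle.dump((.5,H,f0),open("hm.pkl","wb"))
s=vision.read_camera("scene")["frame"];w=vision.read_camera("wrist")["frame"]
a=cv2.resize(s[100:300,250:450],(420,420),interpolation=cv2.INTER_CUBIC);b=cv2.resize(w[:,140:520],(380,400))
im=np.zeros((420,800,3),np.uint8);im[:,:420]=a;im[:400,420:]=b
cv2.imwrite("pics/home0.png",im[:,:,::-1])
```

```text
press 11.501125299795099 53.4
54.37
55.29
55.89 [-0.05528334 -0.74318919  0.04219084] [-0.05528334 -0.74318919  0.04219084]
```

View pics/home0.png

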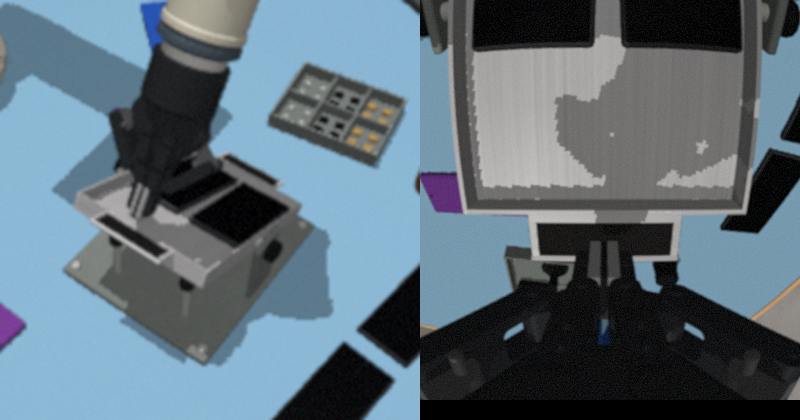

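The fingertips are above the home lip and both phones are at the far (low) end. Pressing home.

Run:
```python
from h import *
from workcell import bot, hand, kinematics, get_obs, vision
import pickle
th,H,f0=pickle.load(open("hm.pkl","rb"));log=[]
while th>-.14:
    st=.05 if th>.1 else .007
    th-=st;p,q,n=pose(-1,th,H);bot.servo_line(p,q,velocity=.05)
    o=get_obs();f=float((np.array(o["wrist_force"])-f0)@n);log.append((round(th,3),round(f,1)))
    if f>9.5 or o["time_s"]>66: break
bot.dwell(.1);o=get_obs();print(log,(np.array(o["wrist_force"])-f0)@n,o["time_s"])
pickle.dump((th,H,f0),open("hm.pkl","wb"))
```

```text
[(0.45, 0.7), (0.4, 0.5), (0.35, 0.3), (0.3, 1.0), (0.25, -0.2), (0.2, -0.4), (0.15, -0.5), (0.1, -0.3), (0.05, -0.1), (0.043, 3.2), (0.036, 3.7), (0.029, 3.2), (0.022, 2.3), (0.015, 1.8), (0.008, 2.3), (0.001, 2.5), (-0.006, 1.0), (-0.013, 2.3), (-0.02, 3.4), (-0.027, 5.8), (-0.034, 9.0), (-0.041, 10.7)] 9.655430821137392 62.2083
```

Run:
```python
from h import *
import pickle
from workcell import get_obs,vision
d={n:vision.read_camera(n) for n in("scene","wrist")};pickle.dump(d,open("c5.pkl","wb"))
a=cv2.resize(d["scene"]["frame"][100:300,250:450],(420,420),interpolation=cv2.INTER_CUBIC)
b=cv2.resize(d["wrist"]["frame"][:,140:520],(380,400))
im=np.zeros((420,800,3),np.uint8);im[:,:420]=a;im[:400,420:]=b
cv2.imwrite("pics/home1.png",im[:,:,::-1])
```

View pics/home1.png

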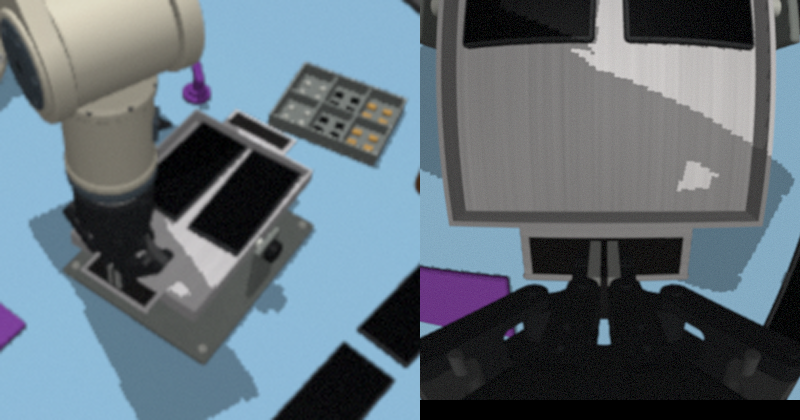

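The tray is level, the fingertips are on the home lip and both phones are at the low end. A last small press, then retreat and check.

Run:
```python
from h import *
from workcell import bot, hand, get_obs, vision
import pickle
th,H,f0=pickle.load(open("hm.pkl","rb"))
p,q,n=pose(-1,th-.003,H);bot.servo_line(p,q,velocity=.02);bot.dwell(.15)
o=get_obs();print("press",(np.array(o["wrist_force"])-f0)@n,o["time_s"])
bot.servo_line(p+n*.02,velocity=.08);bot.servo_line(p+[-.10,-.06,.16],velocity=.25)
d={n:vision.read_camera(n) for n in("scene","top")};pickle.dump(d,open("c6.pkl","wb"));print(get_obs()["time_s"])
c0=pickle.load(open("c0.pkl","rb"))
for k,c in(("start",c0),("end",d)):   # home pad in scene, tip pad in top
    for cam,p in(("scene",[.5447,-.0935,.099]),("top",[.501,.18,.099]),("scene",[.501,.18,.099])):
        f=c[cam];u=np.round(proj(f,np.array(p))).astype(int);g=cv2.cvtColor(f["frame"],cv2.COLOR_RGB2GRAY);r=22
        m=(g[u[1]-r:u[1]+r,u[0]-r:u[0]+r]<75).astype(np.uint8);N,l,st,ce=cv2.connectedComponentsWithStats(m)
        i=min((np.linalg.norm(ce[i]-r),i) for i in range(1,N) if 60<st[i,4]<700)[1];print(k,cam,(ce[i]+u-r).round(1),st[i,4])
a=cv2.resize(d["scene"]["frame"][100:350,120:440],(640,500),interpolation=cv2.INTER_CUBIC)
cv2.imwrite("pics/end.png",a[:,:,::-1])
```

```text
press 13.428846663612063 62.7083
64.0833
start scene [307.8 232.9] 234
start top [245.3 188.4] 178
start scene [365.2 170.1] 351
end scene [307.8 232.9] 252
end top [245.3 188.4] 178
end scene [373.5 162.8] 138
```

View pics/end.png

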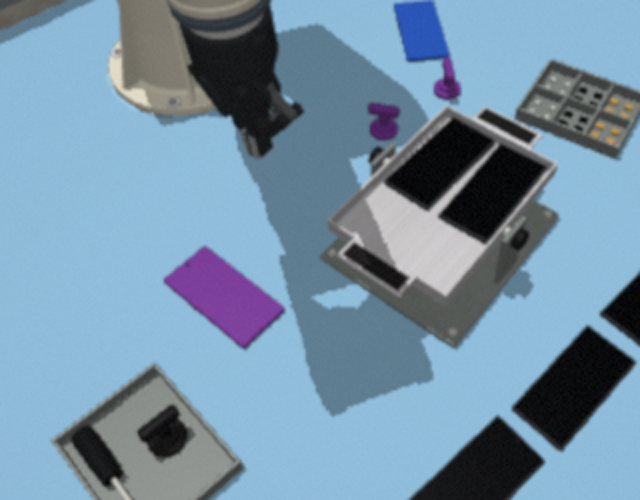

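The tray is home: both pads are at their starting pixels. Both phones are against the low end wall and the lifter stands upright. Handing in.

```bash
python3 -c "
from workcell import hand_in,get_obs
hand_in();print(get_obs()['time_s'])"
```

```text
the job is handed in; nothing more can be done
the job is handed in; nothing more can be done
```

I finished the job and handed it in at about 64 s of the 72 s allowed; no verdict was reported.

**What I did**
- I moved the black lifter into the free half of the tool tray.
- I pressed the tip lip slowly until the tray sat on its stop, with 11.5 N at the end. The last picture before that press put the tilt at about 0.38 rad.
- Both phones slid to the end wall while I was pressing. I then pressed the other lip until the tray was home, with 13.4 N at the end.

**Last checks**
- **Tray:** the home-lip pad (scene camera) and tip-lip pad (top camera) are back at exactly their starting pixels.
- **Phones and lifter:** both phones are at the low end wall and the lifter stands upright.
- **Surroundings:** nothing in the last crop of the scene had moved. That crop left out the loupe, the dropper and part of the phone row, and I did not check those.

**What disagreed**
- **Late contact:** the fingertips met the tip lip about 20 mm lower than my model predicted, with no cause found. I went by the forces and pictures instead.
- **Home stroke:** almost no force showed for most of it. Contact read about 3 N near the end, then rose against the rests. A picture taken there showed the tray level with the fingertips on the lip.
- **Speed:** the first pressing loop was slow and used over 30 s, most of the time margin.

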